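# Shut one battery case, open the other

### The job

Only one battery case may stand open at a time. Press the lid of the open case fully shut until it snaps past its detent, then tug up on the lid of the other case to learn whether its catch is holding it; only if it is caught, draw the release slide on that case's front to its stop to free it (leave the slide alone if the lid comes freely). Lift that lid to about 45 degrees and finish holding it there, without moving the jar, spool or tray.

Things in the scene. Friction and masses are not known exactly. Their poses are not given: they have to be found in the camera images.
- case_a_hinge (a point): Case A, the one that starts open: a grey box fixed to the bench, 180 mm deep, 200 mm wide, 92 mm high, without a slide on its front. This point is the middle of its lid's hinge line, at the far top edge, 92 mm above the bench. x points from the case's front to its back (away from the robot), y along the hinge to the left, z up; it does not turn with the lid. The two cases may swap places and are turned a little.
- lid_a (a joint): Lid angle of case A, rad: 0 = fully shut, grows as it opens upward about the hinge (lid body 10 mm thick with 3 mm ribs on top, underside on the hinge line, reaching 180 mm in front of the hinge; shut, its top is 102 mm above the bench, ribs 103). Starts at 0.35 to 0.65; a stiff hinge, it stays where it is left. A sprung detent stops it at about 0.06; a push of some 10 to 15 N down near its front edge takes it past, and it then snaps to 0 and stays.
- lid_a_tab (a point): Centre of the pull tab of lid A: a black block 50 mm long sticking out ahead of the lid's front edge, 20 mm wide, 14 mm thick. The point is 28 mm ahead of the front edge (208 mm from the hinge), 45 mm to the left of the lid's middle, 7 mm above the underside. Turns with the lid; axes as the case's when shut.
- case_b_hinge (a point): Case B, the one that starts shut: same box and lid as case A, but with a ledge and a release slide on its front. The point is the middle of its hinge line, 92 mm above the bench, axes as for case A.
- lid_b (a joint): Lid angle of case B, rad: 0 = shut, grows as it opens. 0.4 kg or so, a light hinge: it falls shut when let go. It has about 0.03 rad of play before the catch inside, if caught, stops it firmly (at about 6 mm of lift at the tab); whether it is caught cannot be seen. Not caught, it lifts freely with about 2 to 3 N at the tab.
- lid_b_tab (a point): Centre of the pull tab of lid B, shaped and placed like that of lid A: 208 mm from the hinge, 45 mm to the left, 20 mm wide, 14 mm thick, 50 mm long; 99 mm above the bench when shut. Clear on both sides; turns with the lid.
- slide (a joint): The release slide of case B, m: 0 = at rest; it is drawn to the right (-y of the case), at most 0.016 (its stop), against a spring of 1 to 3 N plus about 1.5 N of friction, and springs back when let go. Drawn to its stop it draws the catch back, which then stays back.
- slide_knob (a point): The slide's knob: an upright black block 14 mm wide (along the case's y), 24 mm deep and 36 mm high, standing on the ledge 28 mm ahead of the case's front face, 50 mm to the right of its middle. The point is 20 mm up the knob, 85.5 mm above the bench; the ledge is 65 mm above the bench. Axes as the case's.
- jar: Small clear jar with a steel cap, 60 mm across, 75 mm high; origin under its centre. Leave it alone.
- spool: Metal wire spool standing on its flange, 60 mm across, 46 mm high; origin under its centre. Leave it alone.
- tray: Small open steel parts tray, 55 x 55 mm, 22 mm high; origin under its centre. Leave it alone.

How it is judged (in metres and radians):
On the way, in this order (a step that is already met when the one before it is completed fails the run):
1. the open case's lid is pressed shut past its detent (value of joint lid_a below 0.02 rad and value of joint lid_b below 0.01 rad), for 0.2 s.
2. the other lid is tugged (lifted through its play) before its catch has been worked (value of joint lid_b above 0.015 rad and distance of bolt_b_c0 from where it was at the start of the episode below 0.001 m and value of joint slide below 0.003 m), for 0.05 s.
At the end, for the whole second after the job is handed in: Lid A is fully shut (under 0.02 rad); lid B stands still between 0.6 and 1.0 rad open (34 to 57 degrees), held by the gripper's fingers (over 0.5 N) with no loose thing propping it (value of joint lid_a below 0.02 rad and value of joint lid_b between 0.6 and 1 rad and velocity of joint lid_b between -0.1 and 0.1 rad/s and contact force between the fingers and lid_b above 0.5 N and contact force between each of jar, spool, tray and lid_b below 0.1 N); the arm keeps its last pose, push and grip.
It fails at once if both lids open at once (value of joint each of lid_a, lid_b above 0.1 rad).
It fails at once if the release slide drawn although the lid was not caught (value of joint slide above 0.013 m and distance of bolt_b_c0 from where it was at the start of the episode below 0.0045 m).
It fails at once if the jar moved more than 30 mm (distance of jar from where it was at the start of the episode above 0.03 m).
It fails at once if the spool moved more than 30 mm (distance of spool from where it was at the start of the episode above 0.03 m).
It fails at once if the tray moved more than 30 mm (distance of tray from where it was at the start of the episode above 0.03 m).
It also fails if it takes over 72 s, if anything falls off the work surface, if the arm or the gripper's body presses on something with over 40 N, if the wrist force passes 120 N, or if a joint passes its speed limit or range.

### The arm

A 6-joint arm with a two-finger parallel gripper is mounted at the origin on the work surface. World frame = base frame: x ahead of the robot, y to its left, z up, the work surface at z = 0. Lengths are in mm, angles in degrees, forces in N, time in s.
With the tool pointing down it reaches from about 350 to 850 mm from the base axis. Payload 8.1 kg.
Tool frame: the origin (TCP) lies midway between the tips of the shut fingers; the grasp point (between the pads) lies 19 mm behind it (r.grip_depth is the distance from the TCP to the grasp point, in mm); z points along the fingers, y is the direction in which the jaws open and shut (so a half turn about z gives the same grasp; the last joint's range is limited). The gripper opens to 85 mm and grips with 20 to 120 N. Pads are 22 mm wide; open, the fingers measure 114 mm over their backs; the gripper's body (76 mm by 85 mm) begins 54 mm behind the grasp point. The pads swing forward as they close: fully open they stand 13 mm farther back than shut.
Start: joints at [61.341, 7.471, 85.268, -0, 87.261, -4.893], TCP at [241.784, 549.132, 231.292] pointing down, gripper open.
Joint ranges: [-169.43, 169.43], [-51.17, 129.36], [1.28, 143.12], [-76.62, 256.62], [0, 156.53], [-152.29, 152.29]. Speed limits (degrees/s): [136.94, 136.94, 159.86, 180, 180, 180].

### API

Orientations are given as [roll, pitch, yaw] about the fixed x, y, z axes, in that order (R = Rz(yaw) Ry(pitch) Rx(roll)).
In Python, from bench import r, imaging gives the robot as it stands.
- The arm moves only by the shell command python3 -m creep 'ROWS' [FORCE]. ROWS is text: rows parted by semicolons, each of 7 numbers parted by spaces: the shift along the tool's x, y, z in cm, then the turn, a rotation vector about the tool's x, y, z in degrees, then the finger opening in cm, from 0 to 8.54. In form: dx dy dz ax ay az gripper; .... A call has 1 to 20 rows; each row is the pose to reach, as a shift and turn from the pose measured when the call began, along the tool's axes at that moment; what a row does not reach only later rows make up. A row lasts 1/10 s, in which the tool goes at most 50 mm and 8.59 degrees, less where a joint would pass 70% of its speed; a pose out of reach is approached as far as the arm can. A call with a gripper value outside its range is refused whole. The fingers move at their own pace and stop on an object; FORCE is the grip in N (left out, the last holds). Time passes only in rows, so rows that repeat a pose let the fingers close. It gives the time, the measured TCP pose, the force and the opening at its end, in the units of the state.
- r.sense(): the state, without advancing time (a new reading comes with each control period).
- imaging.snapshot(name): name is "scene" or "top"; returns the picture (400x640x3 uint8, red, green, blue); there is no depth.
- imaging.camera_info(name): a dict with "camera_matrix" (3x3 intrinsics, pixels), "R" (3x3) and "t" (3): a world point X has camera coordinates R X + t. Camera axes: x right, y down, z forward; pixel columns grow to the right and rows downward; lengths in mm; the calibration is good to about 2 mm. A picture is of the moment at which its call begins. camera_info takes no time and is no camera call.
- r.hand_in(): hands the job in, once; it reports no verdict.
The state is a dict: "time": time; "joint_pos": joint angles; "qd": joint speeds; "joint_efforts": joint torques, N m; "tool_pos": TCP position; "tcp_rot": TCP orientation; "ft_force": force on the tool from outside, world axes, zero at the start; "wrist_torque": the same for the moment, N m; "finger_gap": finger opening in mm.
Only numpy, scipy, OpenCV 4.12 (cv2) and the standard library are available. Lean on these libraries where they do the work, as an engineer would, in place of code of your own. Each camera call takes 0.05 s, during which the arm holds its last target.

## Working session

There is one attempt and no reset: what is moved stays moved. The work goes in short steps, Python scripts to look and compute and a shell command to move; the robot and the scene stay as the last step left them, time stands still between calls to the robot, and variables do not carry over. Pictures are saved under pics/ and viewed, and the job is handed in when it is done.

```bash
ls; mkdir -p pics; python3 - <<'E'
from bench import r, imaging
import cv2,numpy as np
np.set_printoptions(suppress=True,precision=3)
print(r.sense())
for n in("scene","top"):
    cv2.imwrite(f"pics/{n}0.png",imaging.snapshot(n)[:,:,::-1]); c=imaging.camera_info(n); print(c, -c["R"].T@c["t"])
E
```

```text
pics
{'time': 0.0, 'joint_pos': array([61.341,  7.515, 85.33 , -0.001, 87.261, -4.894]), 'qd': array([ 0.01 ,  0.014, -0.021, -0.081, -0.012, -0.096]), 'joint_efforts': array([ -0.002, -56.943, -50.054,  -0.   ,   0.016,   0.   ]), 'tool_pos': array([241.518, 548.641, 230.238]), 'tcp_rot': array([-179.894,   -0.008,  156.235]), 'ft_force': array([-0.561, -0.289, -0.193]), 'wrist_torque': array([-0.031,  0.02 , -0.01 ]), 'finger_gap': 85.32249948885634}
{'camera_matrix': array([[362.036,   0.   , 315.23 ],
       [  0.   , 362.036, 204.661],
       [  0.   ,   0.   ,   1.   ]]), 'R': array([[-0.756,  0.655, -0.01 ],
       [ 0.469,  0.531, -0.705],
       [-0.457, -0.538, -0.709]]), 't': array([ 451.457, -214.26 , 1339.394])} [1053.269  538.304  802.84 ]
{'camera_matrix': array([[374.208,   0.   , 324.929],
       [  0.   , 374.208, 192.181],
       [  0.   ,   0.   ,   1.   ]]), 'R': array([[ 0.027, -1.   , -0.013],
       [-0.986, -0.024, -0.162],
       [ 0.162,  0.017, -0.987]]), 't': array([ -10.225,  625.19 , 1190.949])} [ 424.416  -15.57  1276.305]
```

View pics/scene0.png

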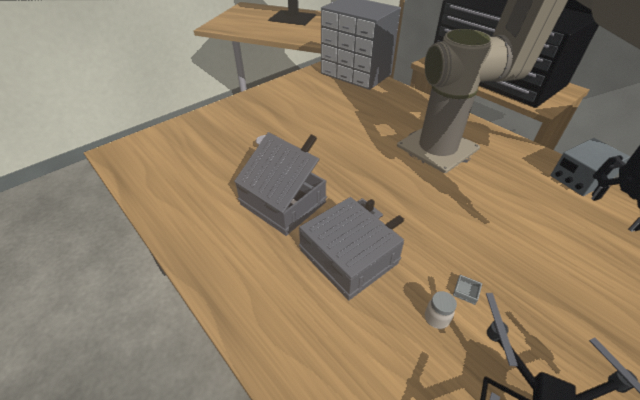

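View pics/top0.png

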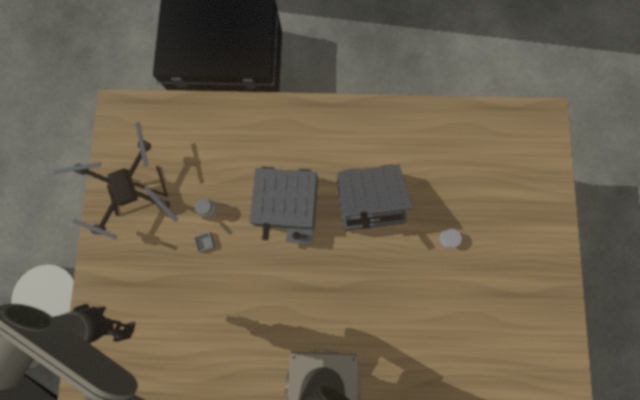

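Case B (shut, with slide) is at top-view px (285,198). Case A (open) is at (375,195). The jar is at (205,208), the tray at (205,242) and the spool at (451,239). I'll zoom in for corners.

```bash
python3 - <<'E'
import cv2
a=cv2.imread("pics/top0.png")[150:260,235:425]; cv2.imwrite("pics/z_top.png",cv2.resize(a,None,fx=4.2,fy=4.2,interpolation=cv2.INTER_CUBIC))
a=cv2.imread("pics/scene0.png")[120:300,225:415]; cv2.imwrite("pics/z_scene.png",cv2.resize(a,None,fx=3.3,fy=3.3,interpolation=cv2.INTER_CUBIC))
E
```

```text
(no output)
```

View pics/z_top.png

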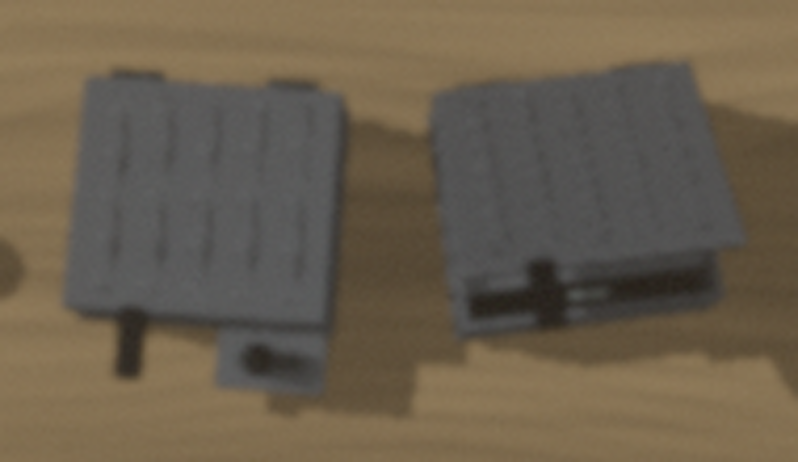

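View pics/z_scene.png

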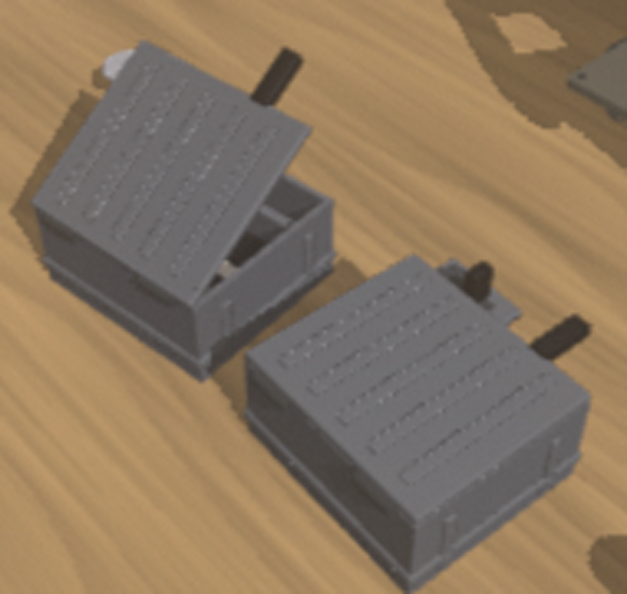

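```bash
cat > h.py <<'E'
from bench import r, imaging
import cv2,numpy as np
np.set_printoptions(suppress=True,precision=2)
C={n:imaging.camera_info(n) for n in("scene","top")}
def ray(n,u,v):
    c=C[n]; d=c["R"].T@np.linalg.solve(c["camera_matrix"],[u,v,1.]); return -c["R"].T@c["t"],d/np.linalg.norm(d)
def plane(n,u,v,z):
    o,d=ray(n,u,v); return o+d*(z-o[2])/d[2]
def tri(p,q): # p scene, q top
    a,d=ray("scene",*p); b,e=ray("top",*q)
    s=np.linalg.lstsq(np.c_[d,-e],b-a,rcond=None)[0]; P=a+s[0]*d;Q=b+s[1]*e
    return (P+Q)/2,np.linalg.norm(P-Q)
def proj(n,X):
    c=C[n]; k=c["camera_matrix"]@(c["R"]@np.array(X,float)+c["t"]); return k[:2]/k[2]
E
python3 - <<'E'
from h import *
T=lambda x,y:(x/4.2+235-.4,y/4.2+150-.4)
S=lambda x,y:(x/3.3+225-.35,y/3.3+120-.35)
pts={'B_BL':((413,520),(88,75)),'B_BR':((247,355),(345,97)),'B_FR':((415,255),(325,325)),'B_FL':((590,398),(66,308)),
'B_tabtip':((580,322),(127,377)),'knob':((483,265),(260,358)),
'A_BL':((193,302),(432,95)),'A_BR':((35,203),(690,62)),'A_FR':((140,42),(745,243)),'A_FL':((310,130),(455,272)),'A_tabtip':((290,52),(547,326))}
for k,(s,t) in pts.items():
    z=102 if k!='knob' else 101
    print(k,*tri(S(*s),T(*t)),plane("scene",*S(*s),z)[:2],plane("top",*T(*t),z)[:2])
for n,p in {'jar':(205,208),'tray':(205,242),'spool':(451,239)}.items(): print(n,plane("top",*p,40))
E
```

```text
B_BL [693.01 232.19  96.71] 0.8555654469793322 [695.43 234.8 ] [692.09 230.75]
B_BR [681.12  34.    91.87] 1.7705088849828992 [685.87  41.87] [679.57  32.97]
B_FR [504.96  43.82  96.33] 2.48260033114659 [508.55  48.71] [505.39  42.61]
B_FL [512.93 240.46  91.98] 2.9976246049973807 [519.53 245.76] [513.06 237.08]
B_tabtip [462.9  189.19  99.86] 0.5822505573631757 [464.49 190.47] [463.   188.58]
knob [477.41  92.79 102.71] 6.912268620072829 [473.68  94.29] [479.69  90.28]
A_BL [682.49 -33.03 100.96] 1.2239095669375482 [682.66 -31.68] [682.73 -33.42]
A_BR [ 712.7  -229.49   96.74] 4.51833761739075 [ 713.88 -221.71] [ 713.24 -230.01]
A_FR [ 564.91 -252.63  188.4 ] 2.8064843766370164 [ 497.13 -365.35] [ 574.91 -270.42]
A_FL [538.31 -50.86 192.13] 0.5999940368342058 [ 462.52 -138.08] [547.55 -53.56]
A_tabtip [ 502.36 -113.9   219.78] 5.294946060492211 [ 392.98 -248.28] [ 508.94 -122.78]
jar [563.63 405.06  40.  ]
tray [451.23 396.16  40.  ]
spool [ 482.28 -409.81   40.  ]
```

```bash
cat >> h.py <<'E'
from scipy.spatial.transform import Rotation as Ro
def frame(h,yaw):
    c,s=np.cos(np.radians(yaw)),np.sin(np.radians(yaw)); return np.array([*h,92.]),np.array([c,s,0]),np.array([-s,c,0]),np.array([0,0,1.])
A=frame((697.6,-131),8.4); B=frame((688,132.5),-3.2)
def lidpt(F,th,rr,y,h):  # point on lid: rr ahead of hinge, y left, h above underside
    o,x,yy,z=F; c,s=np.cos(th),np.sin(th)
    return o-x*(rr*c-0*h)+z*rr*s+ yy*y + h*(x*s+z*c)
def Rt(yaw,tilt=0): # tilt deg: + = fingers turned toward the robot about case y
    R=Ro.from_euler('xyz',[180,0,yaw],degrees=True)
    ax=Ro.from_euler('z',yaw-180,degrees=True).apply([0,1,0])
    return Ro.from_rotvec(np.radians(tilt)*ax)*R
def row(p,R):
    s=r.sense(); R0=Ro.from_euler('xyz',s["tcp_rot"],degrees=True)
    d=R0.inv().apply(np.array(p)-s["tool_pos"])/10; w=(R0.inv()*R).as_rotvec(degrees=True)
    print("from",s["tool_pos"],s["tcp_rot"]," row:",' '.join(f"{v:.2f}" for v in [*d,*w]))
def st():
    s=r.sense(); print(s["time"],s["tool_pos"],s["tcp_rot"],"F",s["ft_force"],"gap",s["finger_gap"],s["joint_pos"])
E
python3 - <<'E'
from h import *
for th in(.5,.55,.6,.65): print(th,[proj(n,lidpt(A,th,233,45,10)) for n in C],[proj(n,lidpt(A,th,180,-100,10)) for n in C])
p=lidpt(A,.55,160,0,13);print(p)
row([530,-100,310],Rt(176.8)); row([p[0],p[1],300],Rt(176.8))
E
```

```text
0.5 [array([315.47, 136.23]), array([365.86, 229.9 ])] [array([268.8 , 132.35]), array([412.11, 208.59])]
0.55 [array([313.98, 134.28]), array([365.88, 227.46])] [array([267.35, 130.93]), array([412.41, 206.6 ])]
0.6 [array([312.35, 132.46]), array([365.88, 224.81])] [array([265.8 , 129.62]), array([412.66, 204.47])]
0.65 [array([310.57, 130.78]), array([365.83, 221.96])] [array([264.15, 128.42]), array([412.89, 202.21])]
[ 569.38 -149.93  186.71]
from [241.54 548.71 230.35] [-179.91   -0.01  156.23]  row: -52.54 -47.76 -7.90 -0.09 -0.03 -20.57
from [241.54 548.71 230.35] [-179.91   -0.01  156.23]  row: -58.16 -50.74 -6.89 -0.09 -0.03 -20.57
```

```bash
T="-58.2 -50.7 -7 0 0 -20.6 0"; python3 -m creep '0 0 -7 0 0 0 0; 0 0 -7 0 0 0 0; -58.2 -50.7 -7 0 0 -20.6 0; -58.2 -50.7 -7 0 0 -20.6 0; -58.2 -50.7 -7 0 0 -20.6 0; -58.2 -50.7 -7 0 0 -20.6 0; -58.2 -50.7 -7 0 0 -20.6 0; -58.2 -50.7 -7 0 0 -20.6 0; -58.2 -50.7 -7 0 0 -20.6 0; -58.2 -50.7 -7 0 0 -20.6 0; -58.2 -50.7 -7 0 0 -20.6 0; -58.2 -50.7 -7 0 0 -20.6 0; -58.2 -50.7 -7 0 0 -20.6 0; -58.2 -50.7 -7 0 0 -20.6 0; -58.2 -50.7 -7 0 0 -20.6 0; -58.2 -50.7 -7 0 0 -20.6 0; -58.2 -50.7 -7 0 0 -20.6 0; -58.2 -50.7 -7 0 0 -20.6 0; -58.2 -50.7 -7 0 0 -20.6 0; -58.2 -50.7 -7 0 0 -20.6 0' 40
python3 - <<'E'
from h import *
st(); cv2.imwrite("pics/s1.png",imaging.snapshot("scene")[:,:,::-1])
row([565,-150,215],Rt(176.8)); 
E
```

```text
time: 2.1
tool_pos: [569.6, -149.8, 300.2]
tcp_rot: [-180.0, -0.1, 176.8]
ft_force: [-1.2, 0.7, 0.1]
finger_gap: -0.3
2.1 [ 569.56 -149.81  300.25] [-179.96   -0.13  176.77] F [-1.16  0.73  0.11] gap -0.25280756413640787 [ -19.68    4.83   80.96   -0.07   94.33 -106.45]
from [ 569.56 -149.07  300.64] [-179.95   -0.1   176.84]  row: 0.44 -0.11 8.57 -0.05 -0.10 0.04
```

View pics/s1.png

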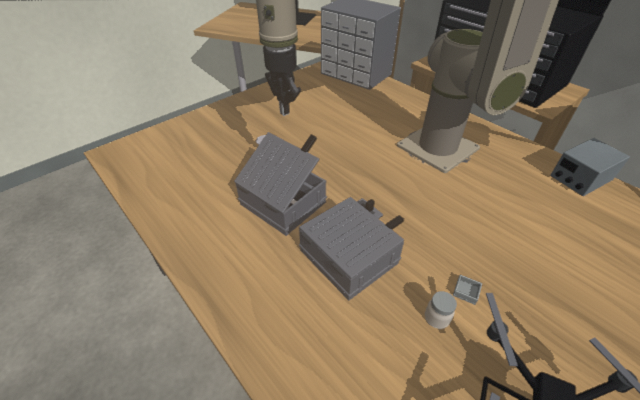

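Fingers are shut, at (285,112), above lid A. Nothing else has moved. Next I'll press the lid down.

```bash
python3 -m creep '0.2 0 4 0 0 0 0; 0.2 0 8 0 0 0 0; 0.3 0 10 0 0 0 0; 0.4 0 11 0 0 0 0; 0.5 0 12 0 0 0 0; 0.6 0 13 0 0 0 0; 0.8 0 14 0 0 0 0; 1 0 15 0 0 0 0; 1.1 0 16 0 0 0 0; 1.2 0 17 0 0 0 0; 1.3 0 18 0 0 0 0; 1.5 0 18.5 0 0 0 0; 1.5 0 18.5 0 0 0 0'
python3 - <<'E'
from h import *
st(); cv2.imwrite("pics/s2.png",imaging.snapshot("scene")[100:300,200:440,::-1])
E
```

```text
time: 3.45
tool_pos: [553.3, -148.1, 114.3]
tcp_rot: [-180.0, -0.2, 176.8]
ft_force: [-1.2, 0.9, 0.1]
finger_gap: 0.1
3.45 [ 553.35 -148.08  114.3 ] [-179.99   -0.22  176.83] F [-1.23  0.89  0.09] gap 0.1486045193751695 [ -20.07    8.38   96.77   -0.07   75.05 -106.88]
```

View pics/s2.png

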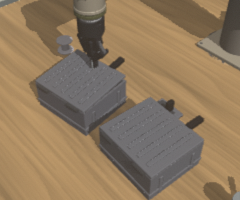

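The lid has followed the fingers down, close to the detent. I'll press on past it.

```bash
python3 -m creep '0 0 0.3 0 0 0 0; 0 0 0.5 0 0 0 0; 0 0 0.7 0 0 0 0; 0 0 0.9 0 0 0 0; 0 0 1.0 0 0 0 0; 0 0 1.1 0 0 0 0; 0 0 1.2 0 0 0 0; 0 0 1.3 0 0 0 0; 0 0 1.3 0 0 0 0'
python3 - <<'E'
from h import *
st(); cv2.imwrite("pics/s3.png",cv2.resize(imaging.snapshot("scene")[120:300,225:415,::-1],None,fx=3,fy=3))
E
```

```text
time: 4.4
tool_pos: [554.5, -148.6, 109.2]
tcp_rot: [-179.9, -0.1, 176.9]
ft_force: [-26.6, 8.6, 52.2]
finger_gap: -0.1
4.4 [ 554.49 -148.64  109.24] [-179.9    -0.05  176.85] F [-26.56   8.56  52.17] gap -0.13412776803377846 [ -20.05    8.7    96.98   -0.11   74.34 -106.88]
```

View pics/s3.png

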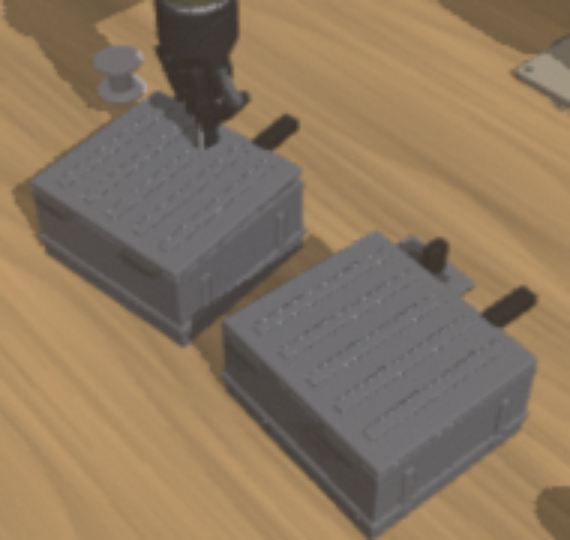

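```bash
python3 - <<'E'
from h import *
st()
im=imaging.snapshot("scene")[:,:,::-1].copy()
x0,y0=225,110
z=cv2.resize(im[y0:y0+130,x0:x0+130],None,fx=5,fy=5,interpolation=cv2.INTER_CUBIC)
z=z[:600]
for th,c in((0,(0,255,0)),(.05,(0,0,255))):
    for q in((180,-100,10),(180,100,10),(233,45,14),(0,100,10),(0,-100,10)):
        u=proj("scene",lidpt(A,th,*q)); cv2.circle(z,tuple(int(round(v)) for v in ((u-[x0,y0]+.5)*5)),2,c,-1)
cv2.imwrite("pics/s4.png",z)
E
```

```text
4.45 [ 554.5  -148.64  109.24] [-179.9    -0.05  176.86] F [-26.89   8.56  51.07] gap -0.11541185097756229 [ -20.05    8.7    96.99   -0.11   74.33 -106.88]
```

View pics/s4.png

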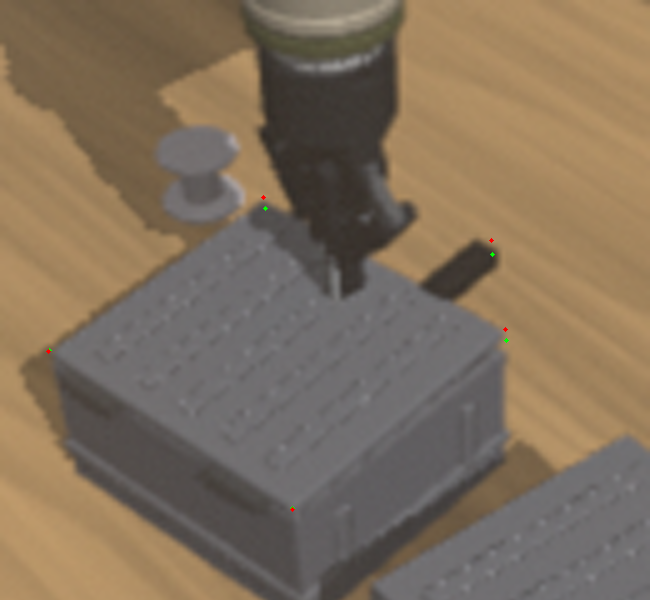

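```bash
python3 -m creep '0 0 -2 0 0 0 0; 2.2 0 -2 0 0 0 0; 2.2 0 -2 0 0 0 0; 2.2 0 -1 0 0 0 0; 2.2 0 -0.3 0 0 0 0; 2.2 0 -0.3 0 0 0 0; 2.2 0 -0.3 0 0 0 0'
python3 - <<'E'
from h import *
st()
im=imaging.snapshot("scene")[:,:,::-1].copy()
x0,y0=225,110
z=cv2.resize(im[y0:y0+130,x0:x0+130],None,fx=5,fy=5,interpolation=cv2.INTER_CUBIC)
cv2.imwrite("pics/s5.png",z[:600])
E
```

```text
time: 5.2
tool_pos: [532.7, -147.4, 111.8]
tcp_rot: [-179.9, -0.1, 176.9]
ft_force: [-2.4, 1.6, 8.0]
finger_gap: -0.3
5.2 [ 532.69 -147.4   111.82] [-179.91   -0.1   176.86] F [-2.4   1.64  8.03] gap -0.251111340333294 [ -20.71    5.39  100.29   -0.12   74.38 -107.54]
```

View pics/s5.png

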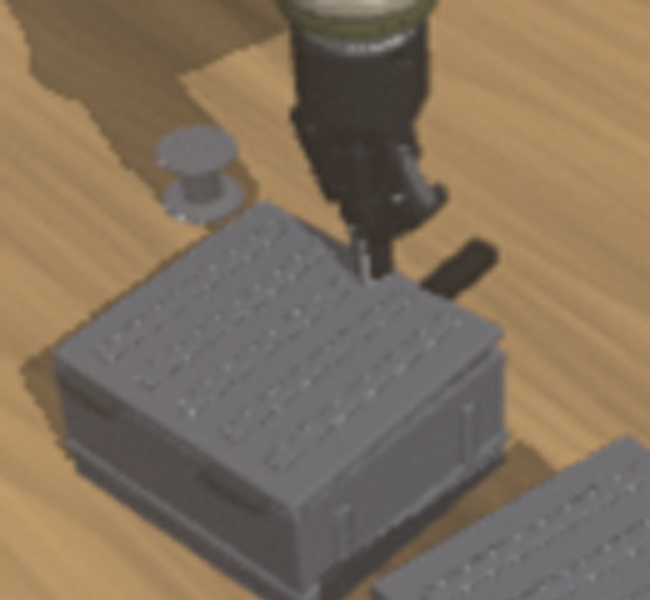

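A seam widening toward the front shows at (480,350), so lid A is still at its detent. I'll press here, nearer the front edge.

```bash
python3 -m creep '0.4 0 0 0 0 0 0; 0.4 0 0.2 0 0 0 0; 0.4 0 0.4 0 0 0 0; 0.4 0 0.6 0 0 0 0; 0.4 0 0.7 0 0 0 0; 0.4 0 0.8 0 0 0 0; 0.4 0 0.9 0 0 0 0; 0.4 0 0.9 0 0 0 0; 0.4 0 0.9 0 0 0 0'
python3 - <<'E'
from h import *
st()
im=imaging.snapshot("scene")[:,:,::-1].copy()
x0,y0=225,110
z=cv2.resize(im[y0:y0+130,x0:x0+130],None,fx=5,fy=5,interpolation=cv2.INTER_CUBIC)
cv2.imwrite("pics/s6.png",z[:600])
E
```

```text
time: 6.15
tool_pos: [530.6, -147.7, 110.5]
tcp_rot: [-179.8, 0.1, 176.9]
ft_force: [-29.1, 10.7, 64.7]
finger_gap: 0.0
6.15 [ 530.64 -147.66  110.48] [-179.84    0.09  176.89] F [-29.14  10.71  64.73] gap 0.00917876647884044 [ -20.8     5.    100.87   -0.13   74.   -107.65]
```

View pics/s6.png

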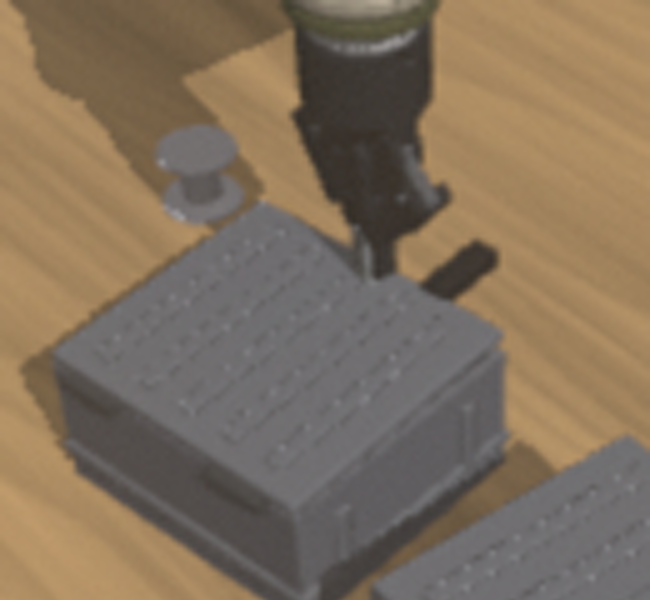

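```bash
python3 - <<'E'
from h import *
s=r.sense(); print(s["ft_force"],s["wrist_torque"],s["joint_efforts"])
im=imaging.snapshot("top")[:,:,::-1].copy()
x0,y0=320,140
z=cv2.resize(im[y0:y0+110,x0:x0+110],None,fx=5,fy=5,interpolation=cv2.INTER_CUBIC)
z=cv2.convertScaleAbs(z,alpha=1.8)
cv2.imwrite("pics/t6.png",z)
E
```

```text
[-29.14  10.4   65.64] [ 1.81  5.31 -0.06] [ -1.28 -22.22 -31.17   0.27 -11.53  -0.02]
```

View pics/t6.png

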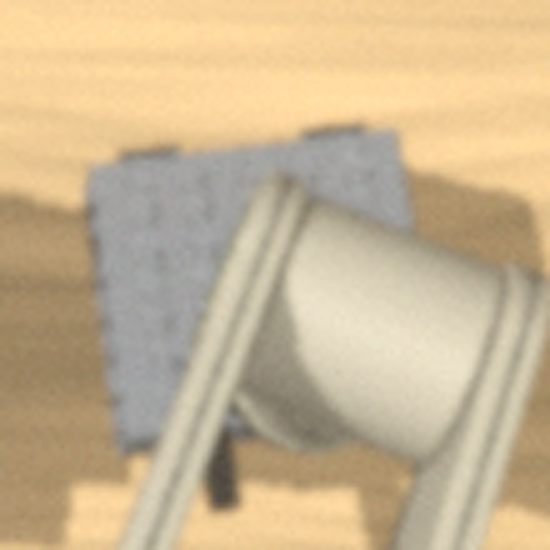

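```bash
python3 -m creep '0 0 -1.5 0 0 0 0; 0 0 -1.5 0 0 0 0; 0 0 -1.5 0 0 0 0;0 0 -1.5 0 0 0 0'; python3 -m creep '0 0 0.8 0 0 0 0; 0 0 0.8 0 0 0 0; 0 0 0.8 0 0 0 0'; python3 -m creep '0 0 0.2 0 0 0 0; 0 0 0.2 0 0 0 0'; python3 -m creep '0 0 0.2 0 0 0 0; 0 0 0.2 0 0 0 0';python3 -m creep '0 0 0.2 0 0 0 0; 0 0 0.2 0 0 0 0';python3 -m creep '0 0 0.2 0 0 0 0; 0 0 0.2 0 0 0 0'; python3 -m creep '0 0 0.2 0 0 0 0; 0 0 0.2 0 0 0 0'
```

```text
time: 6.65
tool_pos: [529.8, -147.2, 123.5]
tcp_rot: [-179.9, -0.1, 176.9]
ft_force: [0.0, 0.3, -0.6]
finger_gap: 0.3
time: 6.95
tool_pos: [528.9, -146.9, 114.0]
tcp_rot: [-179.9, -0.2, 176.9]
ft_force: [0.6, 0.5, 0.5]
finger_gap: 0.1
time: 7.15
tool_pos: [529.1, -147.0, 112.2]
tcp_rot: [-179.9, -0.2, 176.9]
ft_force: [-0.2, 0.0, 1.8]
finger_gap: 0.1
time: 7.35
tool_pos: [529.2, -147.1, 111.7]
tcp_rot: [-179.9, -0.2, 176.9]
ft_force: [-5.3, 2.4, 12.4]
finger_gap: 0.0
time: 7.55
tool_pos: [529.2, -147.1, 111.7]
tcp_rot: [-179.9, -0.2, 176.9]
ft_force: [-8.3, 3.2, 16.6]
finger_gap: -0.0
time: 7.75
tool_pos: [529.2, -147.1, 111.6]
tcp_rot: [-179.9, -0.2, 176.9]
ft_force: [-9.4, 3.3, 17.5]
finger_gap: -0.1
time: 7.95
tool_pos: [529.2, -147.1, 111.6]
tcp_rot: [-179.9, -0.1, 176.9]
ft_force: [-9.1, 3.7, 17.8]
finger_gap: 0.3
```

```bash
python3 -m creep '0 0 -4 0 0 0 0; -8 0 -12 0 0 0 0; -8 0 -20 0 0 0 0; -8 0 -20 0 0 0 0; -8 0 -20 0 0 0 0; -8 0 -20 0 0 0 0;  -8 0 -20 0 0 0 0'
python3 - <<'E'
from h import *
st()
im=imaging.snapshot("scene")[:,:,::-1].copy()
cv2.imwrite("pics/full7.png",im)
z=cv2.resize(im[115:245,225:375],None,fx=5,fy=5,interpolation=cv2.INTER_CUBIC)
cv2.imwrite("pics/s7.png",z[:600])
im=imaging.snapshot("top")[:,:,::-1].copy();cv2.imwrite("pics/fullt7.png",im)
E
```

```text
time: 8.65
tool_pos: [610.1, -151.1, 311.8]
tcp_rot: [-179.9, -0.1, 176.9]
ft_force: [0.3, -0.3, -0.0]
finger_gap: 0.4
8.65 [ 610.06 -151.12  311.79] [-179.86   -0.08  176.92] F [ 0.33 -0.33 -0.03] gap 0.35444027870290173 [ -18.49   10.92   73.14   -0.16   95.98 -105.43]
```

View pics/s7.png

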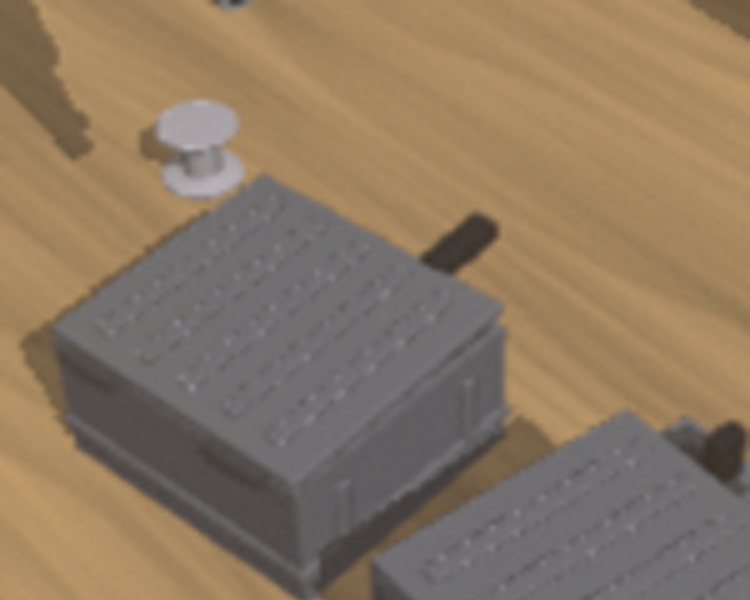

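View pics/fullt7.png

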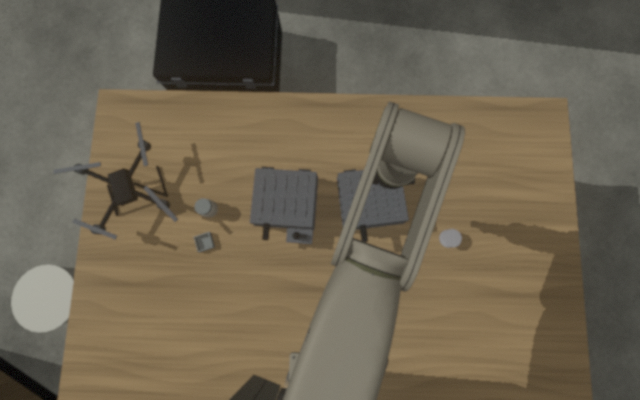

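The seam wedge at (480,330) confirms lid A is still on its detent. I'll go back and hold a steady push while watching force and height.

```bash
python3 -m creep '8 0 10 0 0 0 0; 8 0 15 0 0 0 0; 8 0 18 0 0 0 0; 8 0 19 0 0 0 0; 8 0 19.8 0 0 0 0; 8 0 20.2 0 0 0 0; 8 0 20.4 0 0 0 0; 8 0 20.4 0 0 0 0'; for i in 1 2 3 4; do python3 -m creep '0 0 0.35 0 0 0 0; 0 0 0.35 0 0 0 0; 0 0 0.35 0 0 0 0; 0 0 0.35 0 0 0 0' | grep -E 'pos|force' ; done
```

```text
time: 9.55
tool_pos: [526.7, -146.4, 104.5]
tcp_rot: [-180.0, -0.4, 176.9]
ft_force: [0.0, 0.4, 0.5]
finger_gap: 0.0
tool_pos: [527.2, -146.6, 101.7]
ft_force: [-0.3, -0.2, 5.2]
tool_pos: [527.4, -146.7, 101.5]
ft_force: [-14.6, 5.1, 28.6]
tool_pos: [527.5, -146.7, 101.5]
ft_force: [-17.4, 5.7, 31.5]
tool_pos: [527.5, -146.7, 101.5]
ft_force: [-17.6, 5.5, 29.6]
```

The tip now bottoms out at z = 101.5, which is the fully shut height. I'll retreat, check, and compute the tab B grasp.

```bash
python3 -m creep '0 0 -4 0 0 0 0; 0 0 -9 0 0 0 0; 0 0 -12 0 0 0 4; 0 0 -12 0 0 0 4; 0 0 -12 0 0 0 4'
python3 - <<'E'
from h import *
st()
im=imaging.snapshot("scene")[:,:,::-1].copy()
z=cv2.resize(im[115:265,225:415],None,fx=4,fy=4,interpolation=cv2.INTER_CUBIC)
cv2.imwrite("pics/s8.png",z[:600])
tb=lidpt(B,0,212,45,7); print("tab",tb)
for tilt in(0,-20,-25):
    R=Rt(176.8,tilt); z=R.apply([0,0,1]); tcp=tb+z*15; print(tilt,z,tcp); row(tcp,R); row(tcp-z*100,R)
E
```

```text
time: 11.65
tool_pos: [528.7, -146.6, 222.0]
tcp_rot: [-179.9, -0.2, 176.9]
ft_force: [0.3, 0.2, -0.6]
finger_gap: 40.0
11.65 [ 528.68 -146.64  222.03] [-179.85   -0.24  176.95] F [ 0.28  0.24 -0.55] gap 39.950503868355874 [ -20.71   -0.02   94.06   -0.21   86.15 -107.65]
tab [478.84 189.26  99.  ]
0 [ 0.  0. -1.] [478.84 189.26  84.  ]
from [ 527.8  -146.31  220.43] [-179.9    -0.4   176.95]  row: 6.58 33.27 13.63 -0.10 -0.40 0.15
from [ 527.8  -146.31  220.43] [-179.9    -0.4   176.95]  row: 6.65 33.26 3.63 -0.10 -0.40 0.15
-20 [ 0.34 -0.02 -0.94] [483.96 188.98  84.9 ]
from [ 527.8  -146.31  220.43] [-179.9    -0.4   176.95]  row: 6.07 33.27 13.54 -0.07 -20.40 0.16
from [ 527.8  -146.31  220.43] [-179.9    -0.4   176.95]  row: 9.55 33.26 4.17 -0.07 -20.40 0.16
-25 [ 0.42 -0.02 -0.91] [485.17 188.91  85.41]
from [ 527.8  -146.31  220.43] [-179.9    -0.4   176.95]  row: 5.95 33.27 13.49 -0.06 -25.40 0.17
from [ 527.8  -146.31  220.43] [-179.9    -0.4   176.95]  row: 10.24 33.27 4.45 -0.06 -25.40 0.17
```

View pics/s8.png

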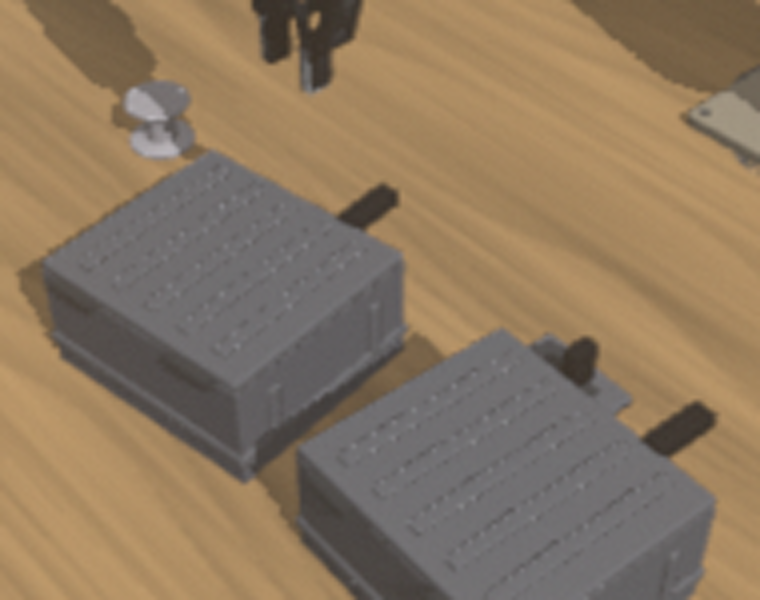

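Lid A is now flush with no seam, at about (320,270). Next I'll move over tab B with the tool tilted -20°.

```bash
python3 -m creep '3 10 3 0 -6 0 4;6 18 3 0 -12 0 4;9.5 25 4 0 -20.4 0 4;9.5 33.3 4.2 0 -20.4 0.2 4;9.5 33.3 4.2 0 -20.4 0.2 4;9.5 33.3 4.2 0 -20.4 0.2 4;9.5 33.3 4.2 0 -20.4 0.2 4;9.5 33.3 4.2 0 -20.4 0.2 4;9.5 33.3 4.2 0 -20.4 0.2 4;9.5 33.3 4.2 0 -20.4 0.2 4;9.5 33.3 4.2 0 -20.4 0.2 4;9.5 33.3 4.2 0 -20.4 0.2 4'
python3 - <<'E'
from h import *
st()
im=imaging.snapshot("scene")[:,:,::-1].copy()
cv2.imwrite("pics/s9.png",cv2.resize(im[115:265,285:475],None,fx=4,fy=4,interpolation=cv2.INTER_CUBIC))
im=imaging.snapshot("top")[:,:,::-1].copy()
cv2.imwrite("pics/t9.png",cv2.resize(im[150:280,230:380],None,fx=4,fy=4,interpolation=cv2.INTER_CUBIC))
tb=lidpt(B,0,212,45,7)
R=Rt(176.8,-20); z=R.apply([0,0,1]); row(tb+z*15,R)
E
```

```text
time: 12.9
tool_pos: [450.7, 189.8, 178.2]
tcp_rot: [-179.9, 20.0, 176.7]
ft_force: [-0.5, 0.1, -0.2]
finger_gap: 40.1
12.9 [450.7  189.81 178.24] [-179.91   19.99  176.65] F [-0.5   0.12 -0.2 ] gap 40.079927819040456 [ 23.49 -26.37 123.28  -9.85  65.47 -60.44]
from [450.77 190.12 178.55] [-179.93   20.01  176.66]  row: 0.08 0.09 9.94 -0.12 0.01 -0.13
```

View pics/s9.png

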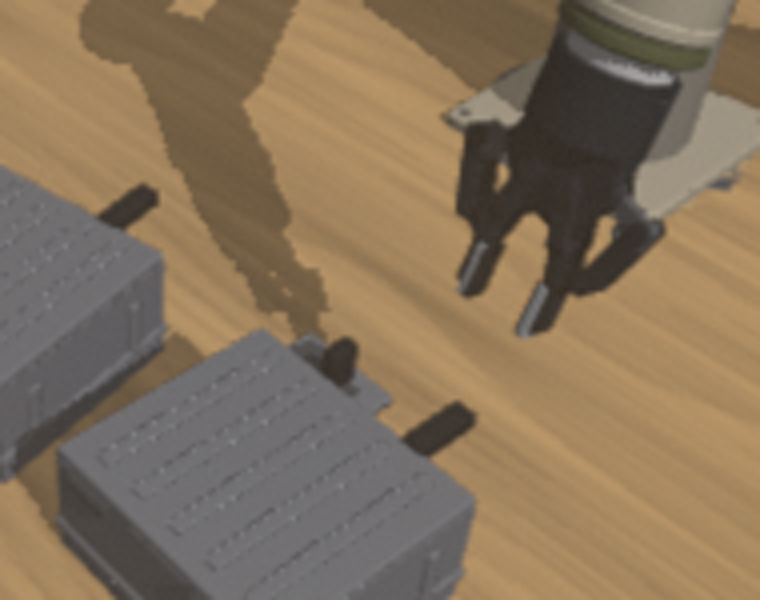

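View pics/t9.png

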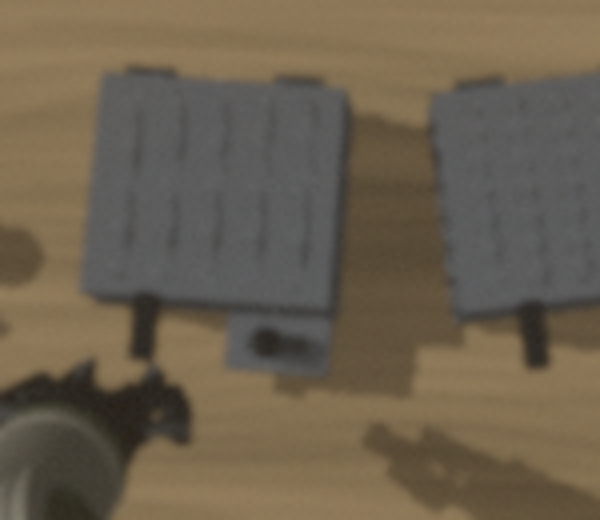

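```bash
python3 -m creep '0.1 0.1 4 0 0 0 4;0.1 0.1 7 0 0 0 4;0.1 0.1 9 0 0 0 4;0.1 0.1 9.9 0 0 0 4;0.1 0.1 9.9 0 0 0 4;0.1 0.1 9.9 0 0 0 4'
python3 - <<'E'
from h import *
st()
im=imaging.snapshot("scene")[:,:,::-1].copy()
cv2.imwrite("pics/s10.png",cv2.resize(im[145:265,315:465],None,fx=5,fy=5,interpolation=cv2.INTER_CUBIC))
E
```

```text
time: 13.6
tool_pos: [484.3, 189.0, 86.2]
tcp_rot: [-180.0, 20.1, 176.6]
ft_force: [0.4, 0.4, 0.2]
finger_gap: 39.7
13.6 [484.25 189.01  86.23] [-179.96   20.07  176.62] F [0.35 0.4  0.24] gap 39.74575525195325 [ 21.51 -14.58 124.49 -10.58  52.25 -59.92]
```

View pics/s10.png

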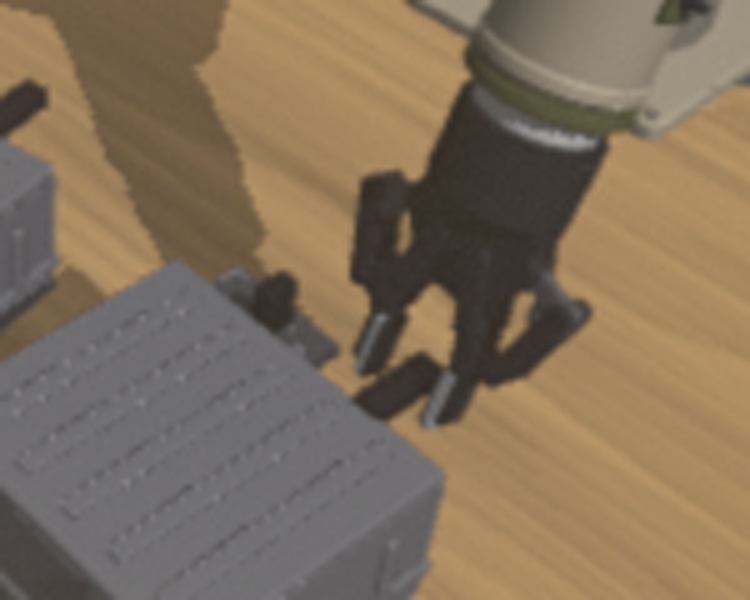

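The fingers straddle tab B: tips at (372,350) and (437,410), tab between at (400,385). I'll close on it with a moderate grip.

```bash
python3 -m creep '0 0 0 0 0 0 1;0 0 0 0 0 0 1;0 0 0 0 0 0 1;0 0 0 0 0 0 1;0 0 0 0 0 0 1;0 0 0 0 0 0 1;0 0 0 0 0 0 1' 40
python3 - <<'E'
from h import *
s=r.sense();st()
# tug 5 mm straight up, in tool axes
R0=Ro.from_euler('xyz',s["tcp_rot"],degrees=True)
print(R0.inv().apply([0,0,.5]))
E
```

```text
time: 14.35
tool_pos: [485.4, 190.3, 88.7]
tcp_rot: [179.9, 20.3, 176.6]
ft_force: [-4.4, 3.1, 7.3]
finger_gap: 19.4
14.35 [485.4  190.3   88.65] [179.92  20.27 176.65] F [-4.39  3.09  7.25] gap 19.41984719897546 [ 21.58 -14.73 124.39 -10.54  52.27 -59.94]
[-0.17  0.   -0.47]
```

```bash
python3 -m creep '-0.1 0 -0.2 0 0 0 1;-0.1 0 -0.3 0 0 0 1;-0.15 0 -0.4 0 0 0 1;-0.15 0 -0.4 0 0 0 1'; python3 -m creep '-0.05 0 -0.15 0 0 0 1;-0.1 0 -0.3 0 0 0 1;-0.1 0 -0.3 0 0 0 1;-0.1 0 -0.3 0 0 0 1'
```

```text
time: 14.75
tool_pos: [485.6, 190.3, 93.0]
tcp_rot: [179.9, 20.3, 176.6]
ft_force: [4.3, 1.4, -4.6]
finger_gap: 19.1
time: 15.15
tool_pos: [485.7, 190.3, 95.7]
tcp_rot: [179.9, 20.3, 176.6]
ft_force: [11.4, 2.7, -10.7]
finger_gap: 19.1
```

```bash
python3 -m creep '-0.1 0 -0.3 0 0 0 1;-0.1 0 -0.3 0 0 0 1;-0.1 0 -0.3 0 0 0 1'; python3 -m creep '-0.1 0 -0.3 0 0 0 1;-0.1 0 -0.3 0 0 0 1;-0.1 0 -0.3 0 0 0 1'
python3 - <<'E'
from h import *
st()
im=imaging.snapshot("scene")[:,:,::-1].copy()
cv2.imwrite("pics/s11.png",cv2.resize(im[145:265,295:445],None,fx=5,fy=5,interpolation=cv2.INTER_CUBIC))
E
```

```text
time: 15.45
tool_pos: [485.5, 190.1, 96.6]
tcp_rot: [179.9, 20.3, 176.7]
ft_force: [24.6, 6.1, -29.6]
finger_gap: 19.0
time: 15.75
tool_pos: [485.4, 190.1, 96.9]
tcp_rot: [179.8, 20.3, 176.7]
ft_force: [33.7, 8.6, -39.0]
finger_gap: 18.8
15.75 [485.42 190.1   96.87] [179.85  20.28 176.66] F [ 33.66   8.56 -38.99] gap 18.84262796119633 [ 21.5  -15.53 124.1  -10.29  53.27 -60.34]
```

View pics/s11.png

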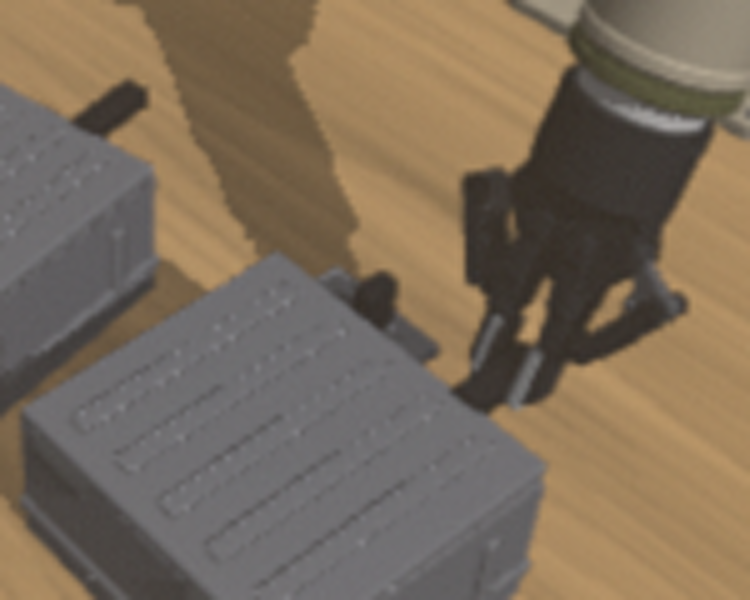

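With 39 N and no further rise, lid B is caught. I'll lower it, release, and retreat to the knob.

```bash
python3 -m creep '0.2 0 0.5 0 0 0 1;0.3 0 0.8 0 0 0 1;0.3 0 0.8 0 0 0 1;0.3 0 0.8 0 0 0 4;0.3 0 0.8 0 0 0 4;0.3 0 0.8 0 0 0 4;0.3 0 0.8 0 0 0 4;0.3 0 0.8 0 0 0 4;0.3 0 0.8 0 0 0 4;0.3 0 -4 0 0 0 4;0.3 0 -8 0 0 0 4;0.3 0 -8 0 0 0 4;0.3 0 -8 0 0 0 4'
python3 - <<'E'
from h import *
st()
o,x,y,z=B; k=o-208*x-50*y; k[2]=85.5
for n in("scene","top"):
  im=imaging.snapshot(n)[:,:,::-1].copy(); u=proj(n,[*k[:2],101.5])
  a=(int(u[0])-50,int(u[1])-40); zz=cv2.resize(im[a[1]:a[1]+80,a[0]:a[0]+100],None,fx=6,fy=6,interpolation=cv2.INTER_CUBIC)
  cv2.circle(zz,tuple(int(v) for v in (u-a+.5)*6),3,(0,255,0),-1); cv2.imwrite(f"pics/k_{n}.png",zz)
print(k)
R=Rt(176.8,0); row([*k[:2],180],R); row([*k[:2],74],R)
E
```

```text
time: 17.1
tool_pos: [455.7, 192.2, 172.5]
tcp_rot: [179.8, 20.5, 176.7]
ft_force: [-0.7, 0.4, -0.2]
finger_gap: 39.7
17.1 [455.68 192.17 172.5 ] [179.76  20.45 176.65] F [-0.67  0.4  -0.22] gap 39.700593363045 [ 23.43 -25.66 123.49  -9.84  63.98 -60.36]
[477.53  94.19  85.5 ]
from [454.43 191.41 169.72] [179.89  20.21 176.68]  row: -3.05 -9.57 0.01 0.09 20.21 -0.10
from [454.43 191.41 169.72] [179.89  20.21 176.68]  row: 0.61 -9.59 9.96 0.09 20.21 -0.10
```

View pics/k_scene.png

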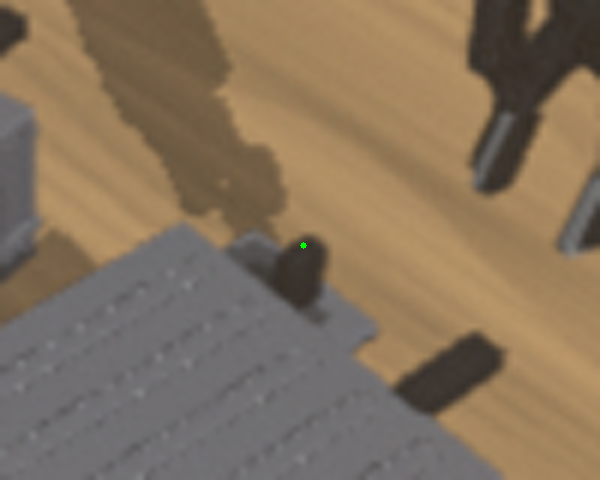

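View pics/k_top.png

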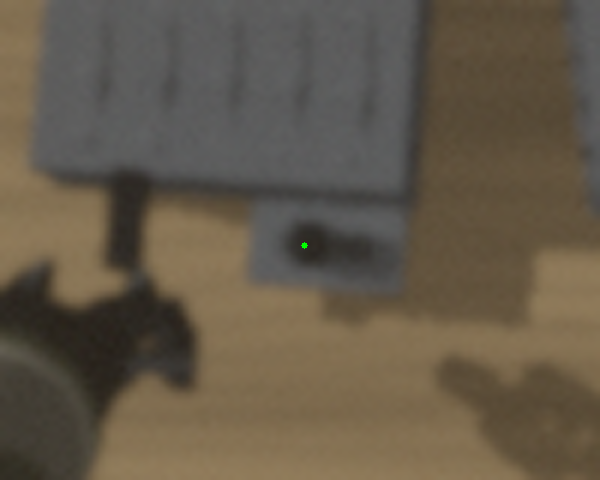

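The predicted knob point (green) sits on the knob in both views. I'll move above it with the tool vertical, then descend.

```bash
python3 -m creep '-3 -3 0 0 7 0 4;-3 -6 0 0 14 0 4;-3 -9.6 0 0 20.2 0 4;-3 -9.6 0 0 20.2 0 4;-3 -9.6 0 0 20.2 0 4;-3 -9.6 0 0 20.2 0 4;-3 -9.6 0 0 20.2 0 4'; python3 - <<'E'
from h import *
o,x,y,z=B; k=o-208*x-50*y
row([*k[:2],75],Rt(176.8,0))
E
```

```text
time: 17.9
tool_pos: [476.3, 94.9, 179.4]
tcp_rot: [179.9, -0.0, 176.8]
ft_force: [0.0, -0.2, 0.3]
finger_gap: 39.9
from [476.3   94.91 179.36] [179.89  -0.   176.8 ]  row: -0.13 -0.08 10.44 0.11 -0.00 -0.00
```

```bash
python3 -m creep '-0.1 -0.1 4 0 0 0 4;-0.1 -0.1 7 0 0 0 4;-0.1 -0.1 9 0 0 0 4;-0.1 -0.1 10.2 0 0 0 4;-0.1 -0.1 10.2 0 0 0 4;-0.1 -0.1 10.2 0 0 0 4'
python3 -m creep '0 0 0 0 0 0 0.8;0 0 0 0 0 0 0.8;0 0 0 0 0 0 0.8;0 0 0 0 0 0 0.8;0 0 0 0 0 0 0.8;0 0 0 0 0 0 0.8;0 0 0 0 0 0 0.8' 30
python3 - <<'E'
from h import *
st()
im=imaging.snapshot("scene")[:,:,::-1].copy()
cv2.imwrite("pics/s12.png",cv2.resize(im[145:265,295:445],None,fx=5,fy=5,interpolation=cv2.INTER_CUBIC))
R0=Ro.from_euler('xyz',r.sense()["tcp_rot"],degrees=True); print(R0.inv().apply(-B[2]*1.6))
E
```

```text
time: 18.5
tool_pos: [477.7, 94.6, 78.3]
tcp_rot: [179.9, 0.1, 176.9]
ft_force: [0.3, -0.3, 0.7]
finger_gap: 39.9
time: 19.2
tool_pos: [479.0, 94.9, 80.1]
tcp_rot: [179.8, 0.2, 176.9]
ft_force: [-1.9, 0.3, 6.6]
finger_gap: 13.4
19.2 [479.02  94.85  80.11] [179.84   0.24 176.86] F [-1.94  0.28  6.65] gap 13.417790691191286 [  5.09  -2.74 112.14   0.13  70.35 -81.81]
[ 0.  -1.6 -0. ]
```

View pics/s12.png

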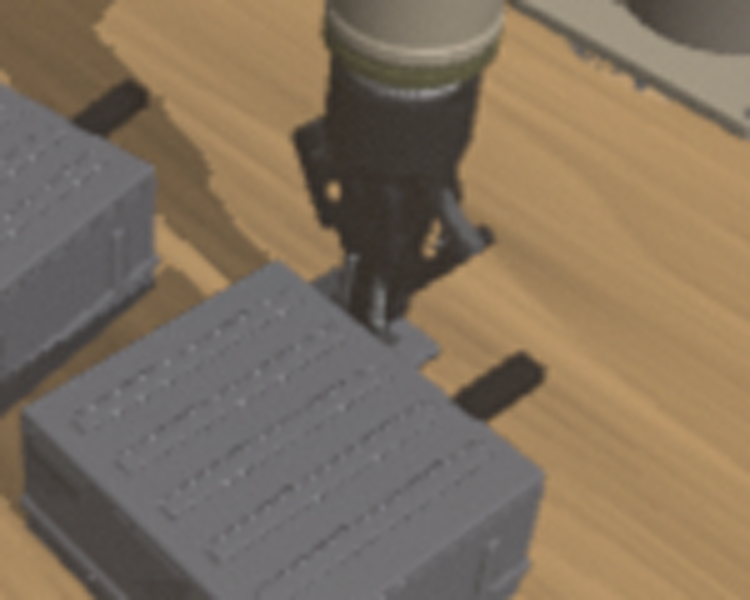

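The knob is gripped (gap 13.4 mm) and lid B is flat. I'll draw it right along tool -y to the stop.

```bash
python3 -m creep '0 -0.5 0 0 0 0 0.8;0 -1 0 0 0 0 0.8;0 -1.4 0 0 0 0 0.8;0 -1.6 0 0 0 0 0.8;0 -1.7 0 0 0 0 0.8;0 -1.7 0 0 0 0 0.8'; python3 -m creep '0 -0.2 0 0 0 0 0.8;0 -0.3 0 0 0 0 0.8;0 -0.4 0 0 0 0 0.8;0 -0.4 0 0 0 0 0.8'
python3 - <<'E'
from h import *
st()
im=imaging.snapshot("scene")[:,:,::-1].copy()
cv2.imwrite("pics/s13.png",cv2.resize(im[145:265,295:445],None,fx=5,fy=5,interpolation=cv2.INTER_CUBIC))
E
```

```text
time: 19.85
tool_pos: [478.3, 79.3, 80.2]
tcp_rot: [179.7, 0.3, 176.8]
ft_force: [2.1, 11.8, -2.7]
finger_gap: 13.4
time: 20.25
tool_pos: [478.3, 79.0, 80.2]
tcp_rot: [179.3, 0.3, 176.9]
ft_force: [3.6, 24.0, -4.5]
finger_gap: 13.4
20.25 [478.27  79.04  80.19] [179.25   0.3  176.86] F [ 3.61 23.99 -4.48] gap 13.395811751602986 [  2.78  -3.5  112.86   0.76  70.27 -84.33]
```

View pics/s13.png

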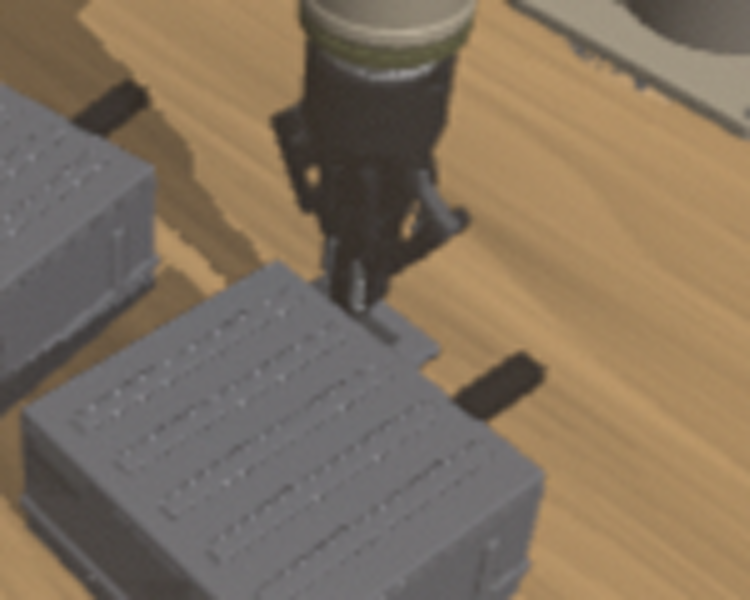

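The slide moved about 16 mm and hit a firm stop at 24 N. I'll let it back, release, rise and return over the tab.

```bash
python3 -m creep '0 0.5 0 0 0 0 0.8;0 1 0 0 0 0 0.8;0 1.6 0 0 0 0 0.8;0 1.6 0 0 0 0 4;0 1.6 0 0 0 0 4;0 1.6 0 0 0 0 4;0 1.6 0 0 0 0 4;0 1.6 0 0 0 0 4;0 1.6 0 0 0 0 4;0 1.6 -4 0 0 0 4;0 1.6 -8 0 0 0 4;0 1.6 -10 0 0 0 4;0 1.6 -10 0 0 0 4'
python3 - <<'E'
from h import *
st()
tb=lidpt(B,0,212,45,7); R=Rt(176.8,-20); z=R.apply([0,0,1]); row(tb+z*15-100*z,R)
E
```

```text
time: 21.6
tool_pos: [481.1, 93.9, 184.7]
tcp_rot: [179.2, 0.7, 176.9]
ft_force: [1.2, 0.2, 0.3]
finger_gap: 39.8
21.6 [481.07  93.9  184.71] [179.21   0.71 176.86] F [1.21 0.15 0.26] gap 39.8247969077349 [  4.53  -9.18 106.65   0.7   81.72 -82.43]
from [481.07  93.9  184.71] [179.21   0.71 176.86]  row: 3.66 9.50 0.67 0.80 -19.29 -0.08
```

```bash
python3 -m creep '3.7 3 0.4 0.4 -7 0 4;3.7 6 0.5 0.8 -14 0 4;3.7 9.5 0.7 0.8 -19.3 0 4;3.7 9.5 0.7 0.8 -19.3 0 4;3.7 9.5 0.7 0.8 -19.3 0 4;3.7 9.5 0.7 0.8 -19.3 0 4;3.7 9.5 0.7 0.8 -19.3 0 4'
python3 - <<'E'
from h import *
st()
tb=lidpt(B,0,212,45,7); R=Rt(176.8,-20); z=R.apply([0,0,1]); row(tb+z*13,R)
E
```

```text
time: 22.3
tool_pos: [450.0, 189.6, 178.5]
tcp_rot: [-180.0, 20.0, 176.6]
ft_force: [0.2, -1.0, -0.7]
finger_gap: 40.3
22.3 [450.02 189.62 178.47] [-179.98   19.96  176.6 ] F [ 0.19 -1.   -0.69] gap 40.28426303033818 [ 23.45 -26.53 123.36  -9.76  65.54 -60.48]
from [450.02 189.62 178.47] [-179.98   19.96  176.6 ]  row: 0.01 0.14 9.75 -0.08 -0.04 -0.19
```

```bash
python3 -m creep '0 0.1 4 0 0 0 4;0 0.1 7 0 0 0 4;0 0.1 9 0 0 0 4;0 0.1 9.9 0 0 0 4;0 0.1 9.9 0 0 0 4;0 0.1 9.9 0 0 0 4'
python3 -m creep '0 0 0 0 0 0 1;0 0 0 0 0 0 1;0 0 0 0 0 0 1;0 0 0 0 0 0 1;0 0 0 0 0 0 1;0 0 0 0 0 0 1;0 0 0 0 0 0 1' 40
python3 - <<'E'
from h import *
s=r.sense(); st()
# rigid lift: rotate current tool pose about hinge line by th
R0=Ro.from_euler('xyz',s["tcp_rot"],degrees=True); o,x,y,z=B
for d in range(4,46,4):
    q=Ro.from_rotvec(np.radians(d)*y); p=o+q.apply(s["tool_pos"]-o)
    f=R0.inv().apply(p-s["tool_pos"])/10; w=(R0.inv()*q*R0).as_rotvec(degrees=True)
    print(d,np.r_[f,w],p)
E
```

```text
time: 22.9
tool_pos: [484.5, 188.2, 86.4]
tcp_rot: [180.0, 20.0, 176.5]
ft_force: [0.2, 0.8, 1.3]
finger_gap: 39.9
time: 23.6
tool_pos: [485.5, 190.2, 88.5]
tcp_rot: [179.8, 20.2, 176.5]
ft_force: [0.1, 8.1, 0.3]
finger_gap: 18.8
23.6 [485.49 190.17  88.47] [179.79  20.17 176.55] F [0.14 8.12 0.25] gap 18.768931163917433 [ 21.46 -14.7  124.36 -10.34  52.28 -60.09]
4 [-0.52  0.   -1.34  0.02  4.    0.01] [485.75 190.16 102.8 ]
8 [-1.13  0.01 -2.63  0.03  8.    0.02] [487.   190.09 117.09]
12 [-1.83  0.02 -3.89  0.05 12.    0.03] [489.24 189.96 131.25]
16 [-2.61  0.02 -5.09  0.07 16.    0.03] [492.47 189.78 145.22]
20 [-3.48  0.03 -6.23  0.08 20.    0.04] [496.65 189.55 158.94]
24 [-4.42  0.03 -7.31  0.1  24.    0.05] [501.79 189.26 172.32]
28 [-5.44  0.04 -8.32  0.12 28.    0.06] [507.84 188.92 185.32]
32 [-6.53  0.05 -9.26  0.13 32.    0.07] [514.79 188.54 197.86]
36 [ -7.67   0.05 -10.11   0.15  36.     0.08] [522.59 188.1  209.88]
40 [ -8.88   0.06 -10.89   0.17  40.     0.08] [531.21 187.62 221.33]
44 [-10.14   0.07 -11.58   0.18  44.     0.09] [540.6  187.09 232.15]
```

```bash
python3 -m creep '-0.3 0 -0.7 0 2 0 1;-0.5 0 -1.3 0 4 0 1;-0.8 0 -2 0 6 0 1;-1.1 0 -2.6 0 8 0 1;-1.1 0 -2.6 0 8 0 1'
python3 - <<'E'
from h import *
s=r.sense(); st()
R0=Ro.from_euler('xyz',s["tcp_rot"],degrees=True); o,x,y,z=B
for d in range(3,40,4):
    q=Ro.from_rotvec(np.radians(d)*y); p=o+q.apply(s["tool_pos"]-o)
    f=R0.inv().apply(p-s["tool_pos"])/10; w=(R0.inv()*q*R0).as_rotvec(degrees=True)
    print(d,np.r_[f,w],p)
E
```

```text
time: 24.1
tool_pos: [487.2, 190.2, 118.2]
tcp_rot: [179.8, 12.2, 176.6]
ft_force: [-1.5, 2.7, -2.9]
finger_gap: 18.8
24.1 [487.21 190.23 118.18] [179.78  12.16 176.59] F [-1.5   2.7  -2.87] gap 18.76800114035373 [ 18.75 -10.35 115.76  -4.87  63.31 -66.11]
3 [-0.38  0.   -1.    0.01  3.    0.01] [488.85 190.14 128.81]
7 [-0.98  0.01 -2.31  0.03  7.    0.02] [491.91 189.97 142.81]
11 [-1.66  0.02 -3.57  0.04 11.    0.03] [495.93 189.75 156.57]
15 [-2.43  0.02 -4.78  0.05 15.    0.05] [500.9  189.47 170.01]
19 [-3.28  0.03 -5.93  0.07 19.    0.06] [506.8  189.14 183.08]
23 [-4.22  0.04 -7.02  0.08 23.    0.07] [513.59 188.76 195.7 ]
27 [-5.22  0.04 -8.04  0.1  27.    0.08] [521.24 188.33 207.81]
31 [-6.29  0.05 -8.99  0.11 31.    0.1 ] [529.72 187.86 219.36]
35 [-7.43  0.06 -9.87  0.13 35.    0.11] [538.98 187.34 230.29]
39 [ -8.63   0.06 -10.66   0.14  39.     0.12] [548.98 186.78 240.54]
```

The lid lifts freely with about 3 N. I'll continue to about 45°.

```bash
python3 -m creep '-0.4 0 -1 0 3 0 1;-1 0 -2.3 0 7 0 1;-1.7 0 -3.6 0 11 0 1;-2.4 0 -4.8 0 15 0 1;-3.3 0 -5.9 0 19 0 1;-4.2 0 -7 0 23 0 1;-5.2 0 -8 0 27 0 1;-6.3 0 -9 0 31 0 1;-7.4 0 -9.9 0 35 0 1;-7.8 0 -10.1 0 36 0 1;-7.8 0 -10.1 0 36 0 1;-7.8 0 -10.1 0 36 0 1;-7.8 0 -10.1 0 36 0 1'
python3 - <<'E'
from h import *
st()
im=imaging.snapshot("scene")[:,:,::-1].copy();cv2.imwrite("pics/end_s.png",im)
im=imaging.snapshot("top")[:,:,::-1].copy();cv2.imwrite("pics/end_t.png",im)
E
```

```text
time: 25.4
tool_pos: [541.8, 187.9, 233.6]
tcp_rot: [179.7, -23.8, 176.8]
ft_force: [-2.4, 5.7, -1.6]
finger_gap: 19.3
25.4 [541.81 187.88 233.59] [179.69 -23.8  176.84] F [-2.43  5.73 -1.58] gap 19.309148339982478 [ 10.34  25.51  66.8    6.11 110.73 -75.43]
```

View pics/end_s.png

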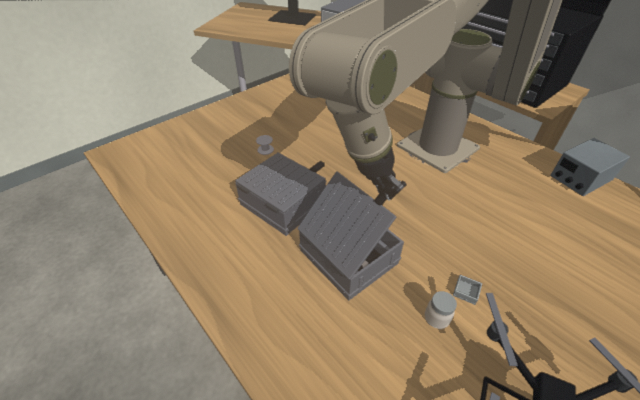

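View pics/end_t.png

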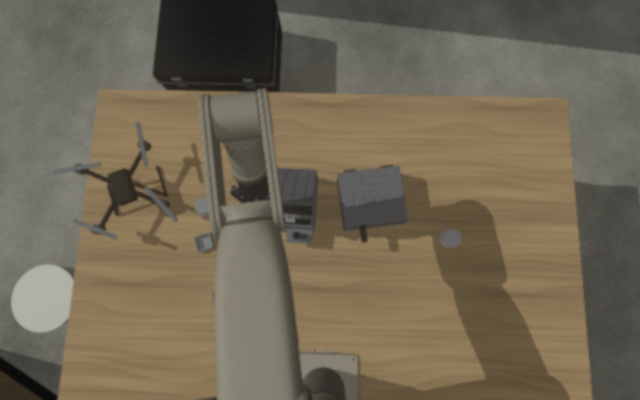

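Lid B stands open in the grip, with its front edge from (337,173) to (395,220). Lid A is shut, and the jar, tray and spool are where they started. I'll settle and check the angle numerically.

```bash
python3 -m creep '0 0 0 0 0 0 1;0 0 0 0 0 0 1;0 0 0 0 0 0 1;0 0 0 0 0 0 1;0 0 0 0 0 0 1;0 0 0 0 0 0 1' 
python3 - <<'E'
from h import *
st()
for th in(.6,.7,.77,.85,1): print(th,proj("scene",lidpt(B,th,180,-100,10)),proj("scene",lidpt(B,th,180,100,10)))
im=imaging.snapshot("scene")[:,:,::-1].copy()
cv2.imwrite("pics/end2.png",cv2.resize(im[145:295,230:420],None,fx=4,fy=4,interpolation=cv2.INTER_CUBIC))
E
```

```text
time: 26.1
tool_pos: [541.8, 187.9, 233.6]
tcp_rot: [179.7, -23.8, 176.8]
ft_force: [-0.7, 1.4, -3.1]
finger_gap: 19.0
26.1 [541.79 187.94 233.58] [179.68 -23.79 176.84] F [-0.66  1.36 -3.05] gap 18.97759212690017 [ 10.35  25.5   66.82   6.12 110.71 -75.42]
0.6 [341.83 172.8 ] [399.79 217.83]
0.7 [338.54 170.49] [397.1  216.01]
0.77 [335.92 169.18] [394.86 215.1 ]
0.85 [332.62 168.01] [391.94 214.43]
1 [325.58 166.85] [385.44 214.33]
```

View pics/end2.png

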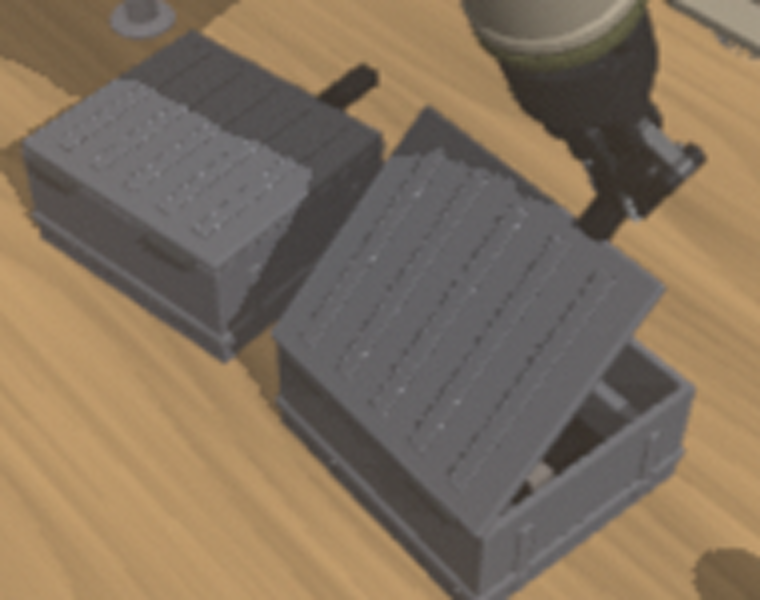

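The corners, at (337.5,171.8) and (396,216.8), give about 0.73 rad. The lid is held steady and lid A is flush, so I'm handing in.

```bash
python3 -c "
from bench import r
print(r.hand_in()); print(r.sense()['time'])"
```

```text
the job is handed in; nothing more can be done
None
the job is handed in; nothing more can be done
```

I carried out every step and handed the job in at about 26 s of the 72 s limit; the hand-in reports no verdict.

- **Lid A:** I pressed it shut. The first two slow presses stuck at the detent even at 52 and 65 N, well above the stated 10–15 N. A quicker press took it past, the tip bottomed out at z = 101.5 mm, and the pictures show the lid flush with no seam.
- **Tug on lid B:** I gripped the tab and pulled up. It stopped firmly after about 8 mm, with the force rising to 39 N, so the lid was caught.
- **Release slide:** I lowered and let go of the tab, then drew the knob about 16 mm until it stopped firmly at 24 N. I then let it back.
- **Holding lid B:** I gripped the tab again and the lid lifted freely with about 3 N. It is held at roughly 0.73–0.77 rad (42–44°): 0.73 from its corners in the picture, 0.77 from the tool path.

**Last checks:** the finger gap was 19 mm on the 20 mm tab, with a steady load of about 3 N and lid A flush. The jar, spool and tray looked unmoved in the pictures.

**Unexplained:** I can't say why the slow presses did not pass the detent. I took the 40 N limit to cover only the arm and gripper body, so I counted those harder finger presses as allowed, but I could not confirm that.

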